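# Let the curing box's lid down without a bang

### The arm

A 6-joint arm with a two-finger parallel gripper is mounted at the origin on the work surface. World frame = base frame: x ahead of the robot, y to its left, z up, the work surface at z = 0. Lengths are in m, angles in degrees, forces in N, time in s.
With the tool pointing down it reaches from about 0.425 to 0.95 m from the base axis. Payload 14.7 kg.
Tool frame: the origin (TCP) lies on the mounting face of the last link; the fingertips stand robot.tcp_to_tips ahead of it and the grasp point (between the pads) lies 155 mm ahead of it (robot.tcp_to_tips is the distance from the TCP to the fingertips, in m); z points along the fingers, y is the direction in which the jaws open and shut (so a half turn about z gives the same grasp; the last joint's range is limited). The gripper opens to 85 mm and grips with 20 to 120 N. Pads are 22 mm wide; open, the fingers measure 114 mm over their backs; the gripper's body (76 mm by 85 mm) begins 54 mm behind the grasp point. The pads swing forward as they close: fully open they stand 13 mm farther back than shut.
Start: joints at [61.616, 27.513, 91.461, -0, 61.026, -2.67], TCP at [0.282, 0.586, 0.405] pointing down, gripper open.
Joint ranges: [-157.49, 157.49], [-46.99, 117.5], [13.45, 153.17], [-89.5, 269.5], [5.16, 153.95], [-167.48, 167.48]. Speed limits (degrees/s): [108.29, 108.29, 136.94, 172.46, 172.46, 172.46].

### API

Orientations are given as [roll, pitch, yaw] about the fixed x, y, z axes, in that order (R = Rz(yaw) Ry(pitch) Rx(roll)).
In Python, from rig import get_state, snapshot, camera_params, close_job, robot gives the robot as it stands.
- The arm moves only by the shell command python3 -m crank 'ROWS' [OPENING] [FORCE]. ROWS is JSON, a list of rows, each a list of 2 entries, a list of its own where there are three numbers: the shift along the tool's x, y, z in mm, then the turn, a rotation vector about the tool's x, y, z in rad. In form: [[[tx, ty, tz], [wx, wy, wz]], ...]. A call has 1 to 8 rows; each row is the pose to reach, as a shift and turn from the pose commanded when the call began, along the tool's axes at that moment; what a row does not reach only later rows make up. A row lasts 1/12 s, in which the tool goes at most 41.7 mm and 7.16 degrees, less where a joint would pass 70% of its speed; a pose out of reach is approached as far as the arm can. A call with a gripper value outside its range is refused whole. OPENING is the opening, from 0 (shut) to 1 (fully open), set as the call begins (- or left out, the last holds). The fingers move at their own pace and stop on an object; FORCE is the grip in N (left out, the last holds). Time passes only in rows, so rows that repeat a pose let the fingers close. It gives the time, the measured TCP pose, the force and the opening at its end, in the units of the state.
- get_state(): the state, without advancing time (a new reading comes with each control period).
- snapshot(name): name is "scene" or "top" or "wrist"; returns the picture (420x560x3 uint8, red, green, blue); there is no depth.
- camera_params(name): a dict with "K" (3x3 intrinsics, pixels), "pose" (4x4, takes a point from camera to world coordinates). Camera axes: x right, y down, z forward; pixel columns grow to the right and rows downward; lengths in m; the calibration is good to about 2 mm. A picture is of the moment at which its call begins: read the wrist's pose just before it. camera_params takes no time and is no camera call; for the wrist camera it gives the pose at the moment of the call.
- close_job(): hands the job in, once; it reports no verdict.
The state is a dict: "time_s": time; "q": joint angles; "joint_velocities": joint speeds; "tau": joint torques, N m; "tcp_pos": TCP position; "tcp_rot": TCP orientation; "ft_force": force on the tool from outside, world axes, zero at the start; "ft_torque": the same for the moment, N m; "width": opening from 0.0 (shut) to 1.0 (fully open).
Only numpy, scipy, OpenCV 4.12 (cv2) and the standard library are available. Lean on these libraries where they do the work, as an engineer would, in place of code of your own. Each camera call takes 0.05 s, during which the arm holds its last target. There are 200 camera calls.

### The job

The lid of the light-curing box stands open, just past upright. Nudge it over forwards with a fingertip, catch it on a finger before it falls, and let it down gently on that finger until it is fully shut, without letting it drop or slam and without pinching it. Leave the things standing around the box alone, and take your fingers clear.

Things in the scene. Friction and masses are not known exactly. Their poses are not given: they have to be found in the camera images.
- curing_unit: The light-curing box, a white open-topped housing fixed to the bench: 130 mm deep (its x), 200 mm wide (its y), 95 mm high, walls 10 mm. Origin: centre of its underside, on the work surface. Its x axis points from its front to its hinge side (roughly towards +y, the robot's left), z is up. A grey control pod 50 x 50 mm, 95 mm high, with a dial on top (to 107 mm), stands at its end far from the robot, centred at x +20, y -128 mm.
- hinge (a point): Middle of the lid's hinge line, on the box's rear upper edge (box frame x +65, y 0, z 99.5 mm); it does not move with the lid. The hinge line runs along the box's y axis.
- lid (a joint): Angle of the blue lid in rad: 0 fully shut (level), 1.57 upright, 1.85 its rear stop. It starts between 1.60 and 1.71, leaning slightly back; a little hinge friction holds it there and within about 0.15 rad of upright. Farther forward it falls shut by itself, ever faster (2 to 3.5 rad/s unchecked). The lid weighs 0.22 to 0.33 kg.
- tab_edge (a point): Middle of the outer edge of the lid's finger tab, at half the plate's thickness, 170 mm from the hinge line. The lid is a flat plate 8 mm thick (hinge line in its mid-plane), 200 mm wide, reaching 130 mm from the hinge; a tab 80 mm wide runs on for 40 mm from the middle of its free side. This frame turns with the lid: x points from tab to hinge, z out of the outer face (up when shut).
- tab_under (a point): Middle of the tab's underside, 20 mm in from its outer edge, 4 mm below the plate's mid-plane; turns with the lid. Shut, the tab juts out level 40 mm beyond the box's front wall, its underside 95 mm above the bench with nothing beneath it, so a finger under it is not trapped.
- cast_mid (a point): Bystander: round plaster cast with pink gum and white teeth, 64 mm across, 42 mm high; point 18 mm up on its axis. Stands behind the hinge side or off the box's far front corner.
- jar_mid (a point): Bystander: clear jar with a steel cap, 56 mm across, 75 mm high; point half-way up. Stands behind the hinge side or off the box's far front corner.
- flask_mid (a point): Bystander: grey bottle with a white cap, 52 mm across, 100 mm high; point half-way up. Stands behind the hinge side or off the box's far front corner.

How it is judged:
By the outcome, as a careful person would: the job done as asked, in the order asked, and still so for the second after the job is handed in, with the robot touching nothing.
It also fails if it takes over 45 s, if anything falls off the work surface, if the arm or the gripper's body presses on something with over 40 N, if the wrist force passes 120 N, or if a joint passes its speed limit or range.

## Working session

There is one attempt and no reset: what is moved stays moved. The work goes in short steps, Python scripts to look and compute and a shell command to move; the robot and the scene stay as the last step left them, time stands still between calls to the robot, and variables do not carry over. Pictures are saved under pics/ and viewed, about 8 in all and at most 12, crops included, and the job is handed in when it is done.

```bash
mkdir -p pics; ls; python3 - <<'E'
from rig import *
import cv2,numpy as np
s=get_state();print(s, robot.tcp_to_tips)
for n in ["scene","top"]:
    im=snapshot(n);cv2.imwrite(f"pics/{n}0.png",im[:,:,::-1]);p=camera_params(n);print(n,np.round(p["K"],1).tolist(),np.round(p["pose"],4).tolist())
a=cv2.imread("pics/scene0.png");b=cv2.imread("pics/top0.png")
E
```

```text
pics
{'time_s': 0.0, 'q': array([ 6.16161104e+01,  2.75512930e+01,  9.14947245e+01, -8.15912140e-04,
        6.10248811e+01, -2.67064342e+00]), 'joint_velocities': array([ 0.04036328,  0.06289098,  0.00456629, -0.0778536 , -0.01096738,
        0.06693489]), 'tau': array([ 2.45062183e-03, -9.50663209e+01, -4.30179477e+01,  1.35609630e-04,
        1.23288872e-02, -1.42482625e-05]), 'tcp_pos': array([0.28190727, 0.58546088, 0.40404963]), 'tcp_rot': array([-1.79929145e+02, -2.59096946e-03,  1.54287148e+02]), 'ft_force': array([-0.33966794,  0.43606235,  0.38185526]), 'ft_torque': array([-0.03042528,  0.02365777,  0.06257785]), 'width': 1.0002616145547973} 0.1734
scene [[515.5, 0.0, 283.8], [0.0, 515.5, 213.0], [0.0, 0.0, 1.0]] [[-0.4635, 0.6472, -0.6053, 1.0043], [0.8861, 0.3363, -0.319, 0.3557], [-0.0029, -0.6842, -0.7293, 0.6619], [0.0, 0.0, 0.0, 1.0]]
top [[421.0, 0.0, 282.6], [0.0, 421.0, 214.2], [0.0, 0.0, 1.0]] [[0.0123, -0.989, 0.1471, 0.4183], [-0.9986, -0.0197, -0.0487, 0.1102], [0.0511, -0.1463, -0.9879, 0.7161], [0.0, 0.0, 0.0, 1.0]]
```

View pics/scene0.png

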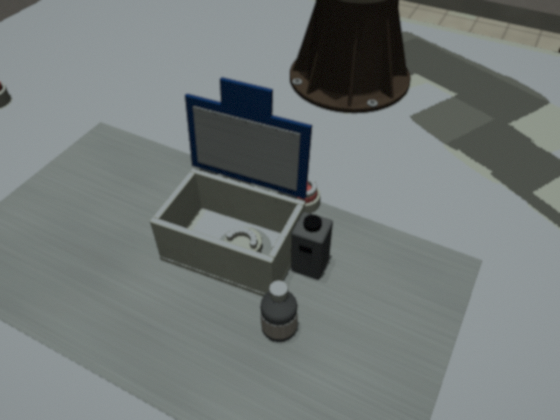

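View pics/top0.png

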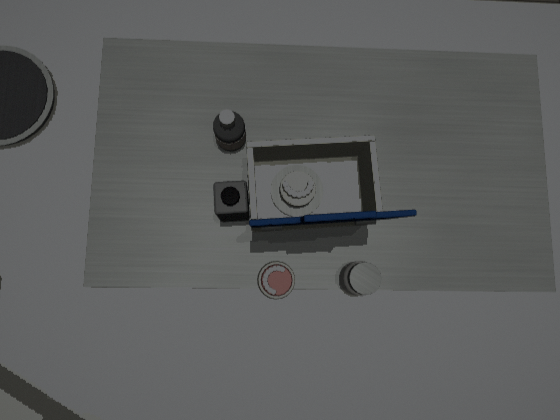

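Scene (camera in front): the open box is at about (230,235), the blue lid is upright with its tab at (247,100), the pod is at (312,245), the flask at (279,310) and the cast just behind the lid at (310,193). The top view shows the lid edge-on at row 217, with the cast (277,281) and jar (362,278) behind the hinge and the flask (229,128) at the front-left corner. By the stated poses the box x would point to -X, not +Y as the task says, so I'll check this with the wrist camera and triangulation.

```bash
cat > h.py <<'E'
import numpy as np,cv2
from rig import *
def ray(n,uv,P=None):
    P=P or camera_params(n);K=np.array(P["K"]);T=np.array(P["pose"])
    d=T[:3,:3]@np.linalg.solve(K,[*uv,1]);return T[:3,3],d
def plane(n,uv,z,P=None):
    o,d=ray(n,uv,P);return o+d*(z-o[2])/d[2]
def tri(obs):
    A=np.zeros((3,3));b=np.zeros(3)
    L=[ray(n,uv) for n,uv in obs]
    for o,d in L:
        d=d/np.linalg.norm(d);M=np.eye(3)-np.outer(d,d);A+=M;b+=M@o
    p=np.linalg.solve(A,b);return p,[np.linalg.norm(np.cross(p-o,d/np.linalg.norm(d))) for o,d in L]
def proj(n,p):
    P=camera_params(n);T=np.linalg.inv(P["pose"]);c=T[:3,:3]@p+T[:3,3];u=np.array(P["K"])@c;return u[:2]/u[2]
E
python3 - <<'E'
from h import *
np.set_printoptions(precision=4,suppress=True)
im=snapshot("wrist");cv2.imwrite("pics/w0.png",im[:,:,::-1]);p=camera_params("wrist");print(np.array(p["K"]),np.array(p["pose"]))
print("flask cap",tri([("scene",(279,287)),("top",(227,117))]))
print("pod dial",tri([("scene",(313,221)),("top",(230,196))]))
print("jar z=.075",plane("top",(365,279),.075),"cast",plane("top",(280,283),.042))
for c in [(248,142),(373,138),(380,215),(252,222)]: print(plane("top",c,.095))
for c in [(157,218),(262,254),(300,205)]: print(plane("scene",c,.095))
E
```

```text
[[348.9876   0.     283.5983]
 [  0.     348.9876 208.048 ]
 [  0.       0.       1.    ]] [[ 0.4351  0.8592  0.2694  0.2128]
 [ 0.9004 -0.4146 -0.132   0.6179]
 [-0.0017  0.3    -0.9539  0.3738]
 [ 0.      0.      0.      1.    ]]
flask cap (array([0.6586, 0.1662, 0.0989]), [np.float64(0.0003313511152505078), np.float64(0.0003313511152506742)])
pod dial (array([0.5353, 0.1573, 0.1035]), [np.float64(0.0005448652823954707), np.float64(0.0005448652823954958)])
jar z=.075 [ 0.4166 -0.0482  0.075 ] cast [0.4086 0.0797 0.042 ]
[0.6211 0.1337 0.095 ]
[ 0.6332 -0.0595  0.095 ]
[ 0.5125 -0.0678  0.095 ]
[0.4982 0.1248 0.095 ]
[ 0.6305 -0.0558  0.095 ]
[0.6179 0.1172 0.095 ]
[0.5077 0.122  0.095 ]
```

View pics/w0.png

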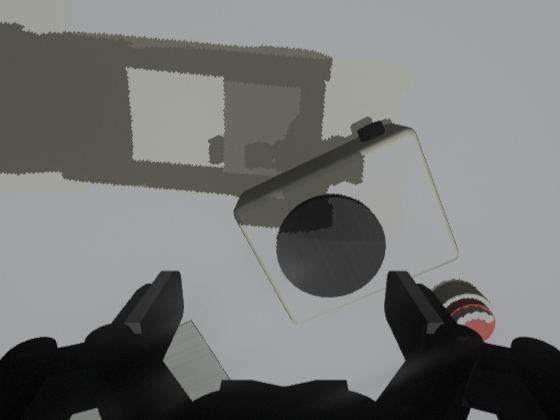

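The cameras agree with each other and with the robot: the mat corner comes out at (0.41, 0.39) from the wrist and (0.40, 0.39) from the top. So the box x axis really points towards the robot (-X), with the pod at +Y, and the task's "+y" hint is off. I'll trust the images. Next is a zoomed view to pick corners.

```bash
python3 - <<'E'
import cv2,numpy as np
def g(f,x,y,w,h,k):
    a=cv2.imread(f)[y:y+h,x:x+w];a=np.clip(255*(a/255.)**.55,0,255).astype('uint8');return cv2.resize(a,None,fx=k,fy=k,interpolation=cv2.INTER_CUBIC)
a=g("pics/scene0.png",145,70,200,225,2.66)[:598,:400*1]
A=g("pics/scene0.png",145,70,190,220,2.5);B=g("pics/top0.png",240,125,190,115,1.7)
C=np.zeros((550,800,3),'uint8');C[:A.shape[0],:A.shape[1]]=A;C[:B.shape[0],477:477+B.shape[1]]=B
cv2.imwrite("pics/z.png",C)
# blue contours
for n in("scene0","top0"):
    im=cv2.imread(f"pics/{n}.png").astype(int);m=((im[:,:,0]>im[:,:,2]+30)&(im[:,:,0]>im[:,:,1]+20)).astype('uint8')
    c,_=cv2.findContours(m,cv2.RETR_EXTERNAL,cv2.CHAIN_APPROX_NONE);c=max(c,key=cv2.contourArea)
    print(n,cv2.approxPolyDP(c,2.0,True)[:,0].tolist())
E
```

```text
scene0 [[221, 78], [223, 86], [226, 82], [229, 87], [228, 82], [236, 90], [232, 84], [245, 87], [241, 90], [248, 87], [258, 91], [257, 93], [262, 91], [260, 96], [256, 96], [260, 99], [264, 98], [261, 97], [263, 95], [269, 98], [267, 93], [269, 94], [271, 89]]
top0 [[415, 210], [306, 215], [304, 220], [415, 214]]
```

View pics/z.png

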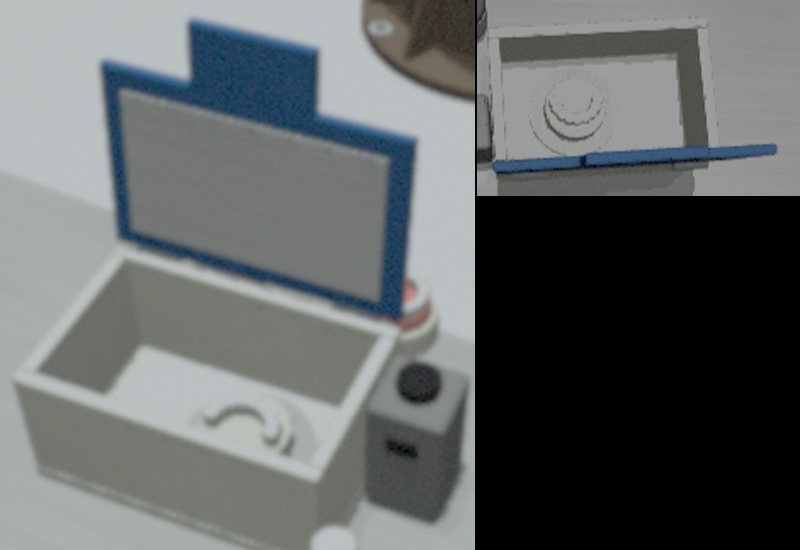

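The zoom shows the box rim corners at scene pixels (151,221), (273,261), (194,170) and (304,202), and the lid tab corners at (221,78) and (272,90).

```bash
python3 - <<'E'
from h import *
np.set_printoptions(precision=4,suppress=True)
px=[(151.4,221.2),(273,261.2),(193.8,170),(304.2,202)]
P=np.array([plane("scene",p,.095)[:2] for p in px])
B=np.array([[-65,100],[-65,-100],[65,100],[65,-100]])/1000.
def fit(P,B):
    pc,bc=P.mean(0),B.mean(0);H=(B-bc).T@(P-pc);U,S,V=np.linalg.svd(H);R=V.T@np.diag([1,np.linalg.det(V.T@U.T)])@U.T
    t=pc-R@bc;return R,t,P-(B@R.T+t)
R,t,e=fit(P,B);print("scene",P,R[:,0],t,e*1000)
# top: front corners + (478+x/1.7..)
q=[(240+(706-477)/1.7,125+20/1.7),(240+(491-477)/1.7,125+30/1.7)]
Q=np.array([plane("top",p,.095)[:2] for p in q]);R2,t2,e2=fit(Q,B[:2]);print("top",Q,R2[:,0],t2,e2*1000)
h=t+R@[.065,0]
for uv,yb in [((221,78),.04),((271.8,90),-.04),((185.8,94.8),.1),((310.6,125.2),-.1)]:
    o,d=ray("scene",uv);ob=R.T@(o[:2]-t);db=R.T@d[:2];s=(yb-ob[1])/db[1];x=ob[0]+s*db[0]-.065;z=o[2]+s*d[2]-.0995
    print(yb,x,z,np.hypot(x,z),np.arctan2(z,-x))
# theta by radius: solve r
for uv,r in [((221,78),.17),((271.8,90),.17),((185.8,94.8),.13),((310.6,125.2),.13)]:
    o,d=ray("scene",uv);ob=R.T@(o[:2]-t);db=R.T@d[:2]
    ss=np.linspace(.4,1.4,4001);x=ob[0]+ss*db[0]-.065;z=o[2]+ss*d[2]-.0995
    k=np.where(np.diff(np.sign(np.hypot(x,z)-r)))[0];print([ (np.arctan2(z[i],-x[i]),(ob+ss[i]*db)[1]) for i in k])
# top view: lid top edge front line, tab u range
for uv,z in [((415,212),.2295),((305,217.5),.2695)]:
    p=plane("top",uv,z);print(R.T@(p[:2]-t)-[.065,0])
print("hinge",h)
E
```

```text
scene [[ 0.6395 -0.0592]
 [ 0.622   0.1369]
 [ 0.5164 -0.0677]
 [ 0.4989  0.1248]] [-0.9961 -0.0878] [0.5692 0.0337] [[-3.1939  0.9847]
 [-3.1621 -2.0974]
 [ 3.1239  3.8883]
 [ 3.2321 -2.7756]]
top [[ 0.6353 -0.0622]
 [ 0.6201  0.1334]] [-0.997  -0.0773] [0.5629 0.0306] [[-0.1497  1.9321]
 [ 0.1497 -1.9321]]
0.04 0.018529223519418603 0.16827443858765304 0.16929152018403754 1.6804676202188382
-0.04 0.011898637362360909 0.1729245033984649 0.1733333823782559 1.6394963198370822
0.1 0.014101339764336085 0.12825934447233547 0.12903219453927944 1.6803004795577636
-0.1 0.0026817105972089528 0.13856812637071667 0.1385940735299244 1.590146923074564
[(np.float64(1.6731359064555118), np.float64(0.039312801215493465)), (np.float64(2.7196764443664576), np.float64(0.12076756435134778))]
[(np.float64(1.6706869220858815), np.float64(-0.03771854059726476)), (np.float64(2.7211646836739596), np.float64(0.024507552351190343))]
[(np.float64(1.6681690256845798), np.float64(0.09896825583650332)), (np.float64(2.824573447929378), np.float64(0.17734205875369363))]
[(np.float64(1.6805598189758153), np.float64(-0.09601007582817031)), (np.float64(2.8089747372473552), np.float64(-0.05857955974545481))]
[0.0166 0.0985]
[ 0.0195 -0.0379]
hinge [0.5045 0.028 ]
```

```bash
cat > plan.py <<'E'
from h import *
from scipy.spatial.transform import Rotation as Ro
np.set_printoptions(precision=3,suppress=True)
bx=np.array([-.9964,-.084,0]);bx/=np.linalg.norm(bx);Z=np.array([0,0,1.]);by=np.cross(Z,bx)
H=np.array([.502,.0275,.0995]);a=np.radians(60);L=.170
def pose(phi,r=.155,yb=.010,back=0,off=0):
    er=-np.cos(phi)*bx+np.sin(phi)*Z;n=-np.sin(phi)*bx-np.cos(phi)*Z
    z=-np.cos(a)*er-np.sin(a)*by;R=np.c_[np.cross(n,z),n,z]
    return H+r*er+yb*by+off*n-(L+back)*z,R
def cur():
    s=get_state();return np.array(s["tcp_pos"]),Ro.from_euler("xyz",s["tcp_rot"],degrees=True).as_matrix()
def rel(T,C=None):
    p,R=C or cur();return R.T@(T[0]-p)*1000,Ro.from_matrix(R.T@T[1]).as_rotvec()
E
python3 - <<'E'
from plan import *
for b in (0,.12):
    T=pose(1.67,back=b);print(T[0],T[1][:,2])
print(pose(.0)[0],pose(0)[1])
p,R=cur();D=np.c_[np.cross([1,0,0],-Z),[1,0,0],-Z]
W=(np.array([.42,.15,.60]),Ro.from_euler("z",20,degrees=True).as_matrix()@D)
V=(np.array([.47,-.25,.53]),D)
S=pose(1.67,back=.12)
print("up",rel((p+[0,0,.2],R)));print("W",rel(W,(p+[0,0,.2],R)));print("V from W",rel(V,W));print("S from V",rel(S,V));print("S from W",rel(S,W))
E
```

```text
[ 0.492 -0.131  0.338] [-0.023  0.867 -0.498]
[ 0.494 -0.235  0.398] [-0.023  0.867 -0.498]
[ 0.754 -0.109  0.1  ] [[ 0.821  0.    -0.571]
 [ 0.571  0.     0.821]
 [ 0.    -1.    -0.   ]]
up (array([   0.006,   -0.191, -200.   ]), array([0., 0., 0.]))
W (array([-313.356, -332.463,    4.519]), array([-0.001,  0.   ,  0.773]))
V from W (array([-392.978,  -89.823,   70.   ]), array([0.   , 0.   , 0.349]))
S from V (array([ 14.78 ,  24.331, 131.975]), array([-0.046,  1.05 , -0.128]))
S from W (array([-387.411,  -61.905,  201.975]), array([-0.228,  1.027,  0.188]))
```

```bash
python3 -m crank '[[[0,0,-40],[0,0,0]],[[0,0,-80],[0,0,0]],[[0,0,-120],[0,0,0]],[[0,0,-160],[0,0,0]],[[-20,-20,-195],[0,0,0.05]],[[-45,-50,-200],[0,0,0.12]],[[-70,-75,-200],[0,0,0.19]],[[-95,-100,-200],[0,0,0.25]]]' 0.5
python3 - <<'E'
from plan import *
print(get_state()["q"])
D=np.c_[np.cross([1,0,0],-Z),[1,0,0],-Z]
W=(np.array([.42,.15,.60]),Ro.from_euler("z",20,degrees=True).as_matrix()@D);print(rel(W))
E
```

```text
time_s: 0.82
tcp_pos: [0.3241, 0.4528, 0.6054]
tcp_rot: [179.9, 0.0, 139.8]
ft_force: [1.2, 0.0, -0.1]
width: 0.502
[51.288 11.656 86.917 -0.007 81.351  1.491]
(array([-268.687, -169.424,    5.215]), array([ 0.001, -0.   ,  0.52 ]))
```

```bash
python3 -m crank '[[[-34,-21,0],[0,0,0.065]],[[-68,-42,0],[0,0,0.13]],[[-102,-63,0],[0,0,0.195]],[[-136,-85,0],[0,0,0.26]],[[-170,-106,0],[0,0,0.325]],[[-204,-128,0],[0,0,0.39]],[[-238,-149,0],[0,0,0.455]],[[-270,-170,0],[0,0,0.52]]]'
python3 - <<'E'
from plan import *
print(get_state()["q"])
D=np.c_[np.cross([1,0,0],-Z),[1,0,0],-Z]
print(rel((np.array([.47,-.12,.58]),D)))
E
```

```text
time_s: 1.48
tcp_pos: [0.4216, 0.1485, 0.6047]
tcp_rot: [180.0, 0.0, 110.0]
ft_force: [2.0, -0.3, 0.1]
width: 0.499
[15.517  1.33  98.938 -0.005 79.718 -4.472]
(array([-268.855,  -46.269,   24.757]), array([0.   , 0.   , 0.349]))
```

```bash
python3 -m crank '[[[-34,-6,2],[0,0,0.045]],[[-68,-12,5],[0,0,0.09]],[[-102,-18,8],[0,0,0.135]],[[-136,-24,12],[0,0,0.18]],[[-170,-30,15],[0,0,0.22]],[[-204,-36,18],[0,0,0.265]],[[-238,-42,22],[0,0,0.31]],[[-270,-46,25],[0,0,0.35]]]'
python3 - <<'E'
from plan import *
print(get_state()["q"])
S=pose(1.67,back=.12);print(rel(S))
E
```

```text
time_s: 2.15
tcp_pos: [0.4711, -0.1208, 0.5794]
tcp_rot: [-180.0, 0.0, 90.0]
ft_force: [0.8, 0.6, 0.4]
width: 0.495
[-17.952   5.755  97.513  -0.006  76.741 -17.906]
(array([-114.384,   23.314,  181.416]), array([-0.046,  1.05 , -0.129]))
```

```bash
python3 -m crank '[[[-20,3,5],[-0.005,0.1,-0.012]],[[-40,6,10],[-0.01,0.2,-0.024]],[[-60,9,20],[-0.014,0.3,-0.036]],[[-80,12,35],[-0.018,0.4,-0.05]],[[-95,15,55],[-0.022,0.5,-0.06]],[[-105,18,75],[-0.026,0.6,-0.073]],[[-112,20,95],[-0.03,0.7,-0.085]],[[-114,21,115],[-0.035,0.8,-0.1]]]'
python3 - <<'E'
from plan import *
print(get_state()["q"])
S=pose(1.67,back=.12);print(rel(S))
E
```

```text
time_s: 2.82
tcp_pos: [0.4928, -0.2342, 0.4637]
tcp_rot: [174.2, -45.8, 98.6]
ft_force: [-0.2, 0.5, -0.9]
width: 0.499
[-40.152  25.32   95.509  33.193  92.735 -54.918]
(array([-47.993,  -3.163,  44.803]), array([-0.011,  0.246, -0.027]))
```

```bash
python3 -m crank '[[[-8,-1,8],[-0.003,0.06,-0.007]],[[-20,-1,18],[-0.006,0.12,-0.013]],[[-32,-2,30],[-0.009,0.18,-0.02]],[[-48,-3,45],[-0.011,0.246,-0.027]],[[-48,-3,45],[-0.011,0.246,-0.027]]]'
cat > kin.py <<'E'
from plan import *
from scipy.optimize import least_squares
rz=lambda d:Ro.from_euler("z",d,degrees=True);ry=lambda d:Ro.from_euler("y",d,degrees=True)
def fk(q,k,s4,s6):
    dy,a1,d1,l2,a3,l3,d6=k
    A=rz(q[0]);p=A.apply([a1,dy,d1])+(A*ry(q[1])).apply([0,0,l2]);B=A*ry(q[1]+q[2]);p=p+B.apply([a3,0,l3])
    E=B*rz(s4*q[3])*ry(q[4])*rz(s6*q[5]);return p+E.apply([0,0,d6]),E
D=[([61.616,27.551,91.495,0,61.025,-2.67],[.28191,.58546,.40405]),([51.288,11.656,86.917,-.007,81.351,1.491],[.3241,.4528,.6054]),
([15.517,1.33,98.938,-.005,79.718,-4.472],[.4216,.1485,.6047]),([-17.952,5.755,97.513,-.006,76.741,-17.906],[.4711,-.1208,.5794]),
([-40.152,25.32,95.509,33.193,92.735,-54.918],[.4928,-.2342,.4637])]
def fit():
    s=get_state();d=D+[(list(s["q"]),list(s["tcp_pos"]))];best=None
    for s4 in(1,-1):
        f=lambda k:np.concatenate([fk(q,k,s4,1)[0]-p for q,p in d])
        r=least_squares(f,[.03,0,.4,.4,0,.4,.1])
        if best is None or r.cost<best[0]:best=(r.cost,r.x,s4,np.abs(r.fun).max())
    return best
E
python3 - <<'E'
from kin import *
c,k,s4,m=fit();print(c,k,s4,m)
s=get_state();print(s["q"],rel(pose(1.67,back=.12)))
for s6 in(1,-1):
    C=[fk(q,k,s4,s6)[1].inv()*Ro.from_matrix(R) for q,R in[(D[3][0],Ro.from_euler("xyz",[-180,0,90],degrees=True).as_matrix()),(s["q"],cur()[1])]];print(s6,[x.as_matrix().round(2).tolist() for x in C])
    if np.allclose(C[0].as_matrix(),C[1].as_matrix(),atol=.03): good=s6,C[1]
s6,C=good
q=np.array(s["q"]);lo=[-157,-47,13.4,-89.5,5.2,-167.5];hi=[157,117.5,153,269.5,154,167.5]
for phi,b in [(1.67,.12),(1.67,0),(1.4,0),(1.1,0),(.8,0),(.5,0),(.25,0),(0,0),(-.05,0),(-.05,.12)]:
    p,R=pose(phi,back=b);g=lambda q:(lambda o:np.r_[(o[0]-p)*10,((o[1]*C).inv()*Ro.from_matrix(R)).as_rotvec()])(fk(q,k,s4,s6))
    r=least_squares(g,np.clip(q,np.array(lo)+.1,np.array(hi)-.1),bounds=(lo,hi),x_scale=50);q=r.x;print(phi,b,q.round(1),r.cost.round(6))
E
```

```text
time_s: 3.23
tcp_pos: [0.4938, -0.234, 0.3948]
tcp_rot: [169.4, -59.8, 104.1]
ft_force: [-1.5, 0.5, -1.2]
width: 0.502
2.9569585491915485e-09 [0.03  0.    0.318 0.597 0.033 0.445 0.198] 1 4.174983176469249e-05
[-41.829  33.85   97.88   39.275  96.791 -63.193] (array([ 2.145,  0.773, -2.723]), array([-0.004, -0.003, -0.005]))
1 [[[0.0, -1.0, -0.0], [1.0, 0.0, 0.0], [-0.0, -0.0, 1.0]], [[0.0, -1.0, 0.0], [1.0, 0.0, 0.0], [-0.0, 0.0, 1.0]]]
-1 [[[0.59, -0.81, -0.0], [0.81, 0.59, 0.0], [-0.0, -0.0, 1.0]], [[0.81, 0.59, 0.0], [-0.59, 0.81, -0.0], [-0.0, 0.0, 1.0]]]
1.67 0.12 [-41.9  33.6  97.7  39.4  96.9 -63.2] 0.0
1.67 0 [-34.4  34.3 108.3  44.8  85.  -67. ] 0.0
1.4 0 [-29.4  39.1  97.8  42.   91.2 -47.1] 0.0
1.1 0 [-25.2  46.7  85.8  40.2  99.3 -27.5] 0.0
0.8 0 [-22.3  55.8  74.1  40.1 108.1  -9.7] 0.0
0.5 0 [-20.4  65.5  63.2  41.8 116.7   7.1] 0.0
0.25 0 [-19.6  73.5  55.3  44.6 123.1  21. ] 0.0
0 0 [-19.3  81.   49.2  48.3 128.3  34.8] 0.0
-0.05 0 [-19.3  82.4  48.3  49.1 129.1  37.5] 0.0
-0.05 0.12 [-23.4  95.8  13.4  64.3 143.5  60.9] 0.00012
```

The kinematic fit is good to 0.04 mm and the whole arc is within the joint ranges. I'll look before inserting.

```bash
python3 - <<'E'
from plan import *
w=snapshot("wrist");P=camera_params("wrist");cv2.imwrite("pics/w1.png",w[:,:,::-1]);s=snapshot("scene");cv2.imwrite("pics/s1.png",s[:,:,::-1])
T=np.linalg.inv(P["pose"]);K=np.array(P["K"])
o=w[:,:,::-1].copy();o=np.clip(255*(o/255.)**.6,0,255).astype('uint8')
th=1.67;er=-np.cos(th)*bx+np.sin(th)*Z
for r,y in[(.17,.04),(.17,-.04),(.13,.04),(.13,.1),(.13,-.1),(.13,-.04)]:
    c=T[:3,:3]@(H+r*er+y*by)+T[:3,3];u=K@c;u=(u[:2]/u[2]);print(r,y,u);cv2.circle(o,tuple(int(v) for v in u),3,(0,0,255),1)
s=np.clip(255*(s[:,:,::-1]/255.)**.6,0,255).astype('uint8')
cv2.imwrite("pics/c1.png",np.hstack([o[:, 60:500],s[:340,100:460] if 0 else cv2.resize(s,(360,270))[:270].repeat(1,0) if 0 else np.vstack([cv2.resize(s,(360,270)),np.zeros((150,360,3),'uint8')])]))
E
```

```text
0.17 0.04 [285.25  217.627]
0.17 -0.04 [284.932 145.306]
0.13 0.04 [285.397 251.763]
0.13 0.1 [285.729 327.595]
0.13 -0.1 [284.91  140.765]
0.13 -0.04 [285.083 180.352]
```

View pics/c1.png

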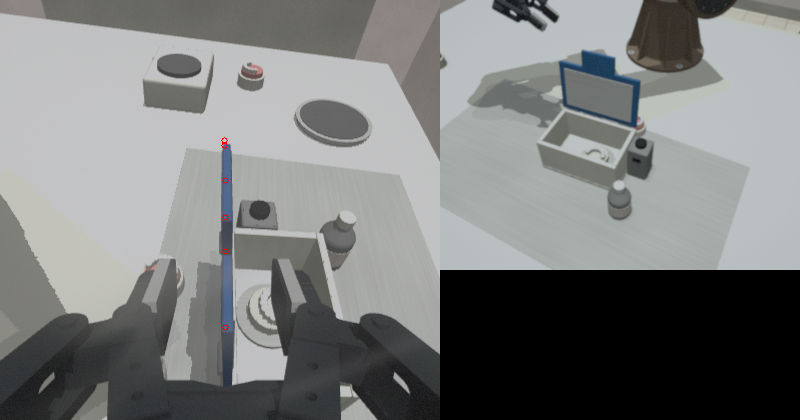

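Wrist view: the lid edge lies at col 227 (predicted 225), well centred between the open fingers at cols 165 and 280. I'll insert along tool z.

```bash
python3 -m crank '[[[1,0,15],[0,0,0]],[[2,1,32],[-0.002,-0.002,-0.002]],[[2,1,50],[-0.004,-0.003,-0.005]],[[2,1,68],[-0.004,-0.003,-0.005]],[[2,1,85],[-0.004,-0.003,-0.005]],[[2,1,100],[-0.004,-0.003,-0.005]],[[2,1,110],[-0.004,-0.003,-0.005]],[[2,1,117],[-0.004,-0.003,-0.005]]]'
python3 -m crank '[[[0,0,0],[0,0,0]],[[0,0,0],[0,0,0]],[[0,0,0],[0,0,0]],[[0,0,0],[0,0,0]]]' 0.32
python3 - <<'E'
from plan import *
print(rel(pose(1.67)))
w=snapshot("wrist");s=snapshot("scene")
f=lambda s:np.clip(255*(s[:,:,::-1]/255.)**.6,0,255).astype('uint8')
cv2.imwrite("pics/c2.png",np.hstack([f(w)[60:,100:480],cv2.resize(f(s)[0:230,120:390],None,fx=1.5,fy=1.5)[:345].repeat(1,0) if 0 else np.vstack([cv2.resize(f(s)[0:230,120:390],None,fx=1.5,fy=1.5),np.zeros((15,405,3),'uint8')])]))
# per-row arc motion in tool frame (dphi=-0.02 .. )
C=pose(1.67)
for d in(.1,.2):print(d,rel(pose(1.67-d),C))
E
```

```text
time_s: 4.0
tcp_pos: [0.4923, -0.1309, 0.3431]
tcp_rot: [168.3, -59.0, 105.0]
ft_force: [-0.2, 0.4, 0.2]
width: 0.498
time_s: 4.33
tcp_pos: [0.4923, -0.1323, 0.3425]
tcp_rot: [168.3, -59.0, 104.9]
ft_force: [-0.3, 0.3, 0.1]
width: 0.321
(array([-2.903, -1.137,  3.078]), array([0.002, 0.007, 0.005]))
0.1 (array([-1.038, 23.96 ,  0.6  ]), array([0.05 , 0.   , 0.087]))
0.2 (array([-4.143, 47.681,  2.392]), array([0.1  , 0.   , 0.173]))
```

View pics/c2.png

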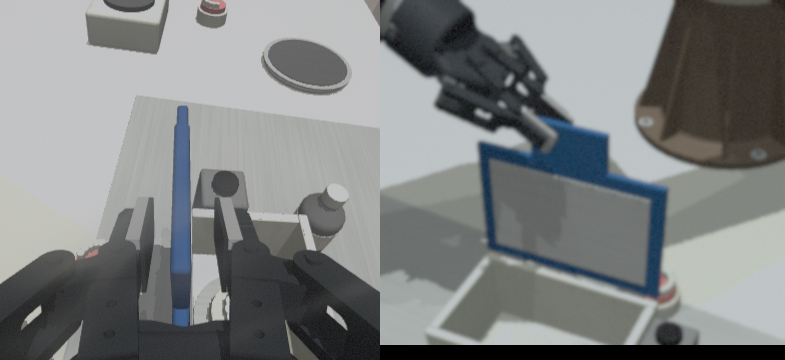

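Scene crop: the front finger overlaps the tab's near-side corner by about 18 mm. The wrist view shows the lid between the fingers with clearance on both sides. I'll go 12 mm deeper, then start the arc about the hinge.

```bash
python3 -m crank '[[[1,0,4],[0.001,0.003,0.002]],[[2,-1,8],[0.002,0.007,0.005]],[[2,-1,12],[0.002,0.007,0.005]],[[2,-1,12],[0.002,0.007,0.005]]]'
python3 -m crank '[[[0,4.8,0],[0.01,0,0.017]],[[-0.2,9.6,0.1],[0.02,0,0.035]],[[-0.4,14.4,0.2],[0.03,0,0.052]],[[-0.7,19.2,0.4],[0.04,0,0.069]],[[-1,24,0.6],[0.05,0,0.087]],[[-1.5,28.7,0.9],[0.06,0,0.104]],[[-2,33.5,1.2],[0.07,0,0.121]],[[-2.7,38.2,1.5],[0.08,0,0.139]]]'
python3 - <<'E'
from plan import *
f=lambda s:np.clip(255*(s[:,:,::-1]/255.)**.6,0,255).astype('uint8')
p,R=cur();print([ (ph,rel(pose(ph,yb=0))) for ph in(1.51,)],get_state()["q"])
w=snapshot("wrist");s=snapshot("scene")
cv2.imwrite("pics/c3.png",np.hstack([f(w)[60:,100:480],np.vstack([cv2.resize(f(s)[0:230,120:390],None,fx=1.5,fy=1.5),np.zeros((15,405,3),'uint8')])]))
E
```

```text
time_s: 4.77
tcp_pos: [0.4903, -0.1196, 0.3373]
tcp_rot: [168.9, -59.6, 104.4]
ft_force: [0.7, -0.5, -0.3]
width: 0.318
time_s: 5.43
tcp_pos: [0.529, -0.117, 0.3383]
tcp_rot: [-172.8, -59.8, 88.6]
ft_force: [-0.2, 0.9, -0.3]
width: 0.321
[(1.51, (array([ 0.189, -0.219, -1.215]), array([-0.002, -0.   , -0.002])))] [-30.421  36.594 102.965  43.601  87.804 -54.758]
```

View pics/c3.png

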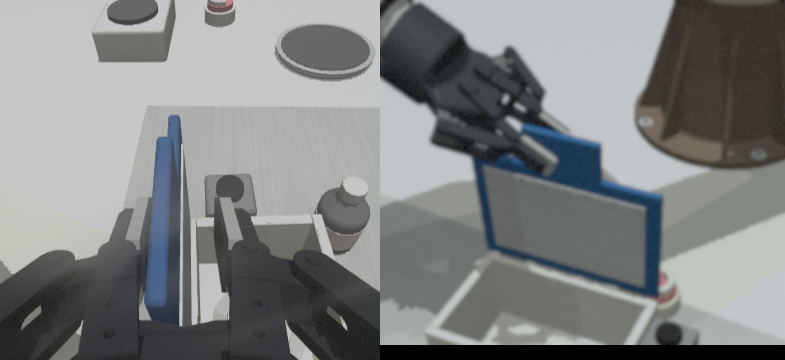

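Wrist view: the lid now rests on the rear finger (left), being nudged forward, and the front finger is about 15 mm ahead. I'll continue a bit more slowly through the tipping point.

```bash
python3 -m crank '[[[0,3.6,0],[0.0075,0,0.013]],[[-0.1,7.2,0],[0.015,0,0.026]],[[-0.2,10.8,0.1],[0.0225,0,0.039]],[[-0.4,14.4,0.2],[0.03,0,0.052]],[[-0.6,18,0.3],[0.0375,0,0.065]],[[-0.8,21.6,0.5],[0.045,0,0.078]],[[-1.1,25.2,0.7],[0.0525,0,0.091]],[[-1.5,28.7,0.9],[0.06,0,0.104]]]'
python3 - <<'E'
from plan import *
f=lambda s:np.clip(255*(s[:,:,::-1]/255.)**.6,0,255).astype('uint8')
print([ (ph,rel(pose(ph,yb=0))) for ph in(1.39,)])
w=snapshot("wrist");s=snapshot("scene")
cv2.imwrite("pics/c4.png",np.hstack([f(w)[60:,100:480],np.vstack([cv2.resize(f(s)[0:230,120:390],None,fx=1.5,fy=1.5),np.zeros((15,405,3),'uint8')])]))
E
python3 -m crank '[[[0,3.6,0],[0.0075,0,0.013]],[[-0.1,7.2,0],[0.015,0,0.026]],[[-0.2,10.8,0.1],[0.0225,0,0.039]],[[-0.4,14.4,0.2],[0.03,0,0.052]],[[-0.6,18,0.3],[0.0375,0,0.065]],[[-0.8,21.6,0.5],[0.045,0,0.078]],[[-1.1,25.2,0.7],[0.0525,0,0.091]],[[-1.5,28.7,0.9],[0.06,0,0.104]]]'
python3 - <<'E'
from plan import *
f=lambda s:np.clip(255*(s[:,:,::-1]/255.)**.6,0,255).astype('uint8')
print([ (ph,rel(pose(ph,yb=0))) for ph in(1.27,)])
w=snapshot("wrist");s=snapshot("scene")
a=cv2.imread("pics/c4.png")
cv2.imwrite("pics/c5.png",np.hstack([a[:,:380],f(w)[60:,100:480]]))
E
```

```text
time_s: 6.2
tcp_pos: [0.5576, -0.1147, 0.3347]
tcp_rot: [-159.6, -58.4, 77.3]
ft_force: [0.0, 0.9, -0.0]
width: 0.318
[(1.39, (array([ 0.265, -0.459, -1.132]), array([-0.002, -0.   , -0.002])))]
time_s: 6.97
tcp_pos: [0.5854, -0.1123, 0.3278]
tcp_rot: [-147.9, -55.8, 67.4]
ft_force: [-0.1, -0.7, -0.2]
width: 0.322
[(1.27, (array([ 0.295, -0.54 , -1.188]), array([-0.002, -0.   , -0.002])))]
```

View pics/c5.png

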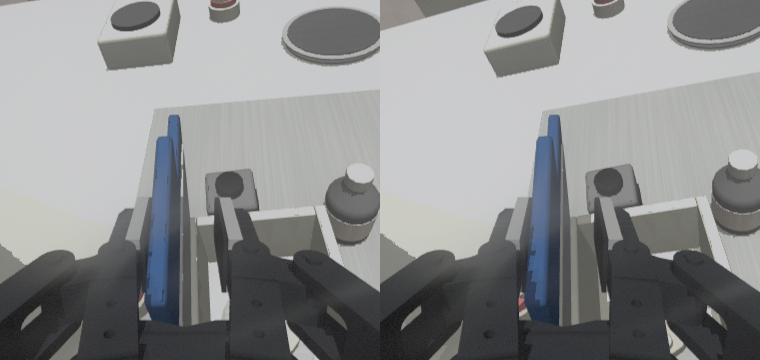

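The lid is still on the rear finger at about 1.35 rad and close to tipping. From here I'll track the blue edge numerically.

```bash
cat > look.py <<'E'
from plan import *
import sys
w=snapshot("wrist").astype(int)
m=((w[:,:,2]>w[:,:,0]+25)&(w[:,:,2]>w[:,:,1]+15))
for r in (190,220,250,300):
    c=np.where(m[r])[0];print(r,(c.min(),c.max()) if len(c) else None,end="; ")
s=get_state();print("F",s["ft_force"],"T",s["ft_torque"])
cv2.imwrite("pics/w_%.2f.png"%s["time_s"],np.clip(255*(w[:,:,::-1]/255.)**.6,0,255).astype('uint8'))
ph=float(sys.argv[1]);print(rel(pose(ph,yb=0)))
E
python3 look.py 1.27
python3 -m crank '[[[0,3,0],[0.006,0,0.011]],[[-0.1,6,0],[0.0125,0,0.022]],[[-0.2,9,0.1],[0.019,0,0.0325]],[[-0.3,12,0.15],[0.025,0,0.043]]]'
python3 look.py 1.22
python3 -m crank '[[[0,3,0],[0.006,0,0.011]],[[-0.1,6,0],[0.0125,0,0.022]],[[-0.2,9,0.1],[0.019,0,0.0325]],[[-0.3,12,0.15],[0.025,0,0.043]]]'
python3 look.py 1.17
```

```text
190 (np.int64(272), np.int64(281)); 220 (np.int64(262), np.int64(281)); 250 (np.int64(261), np.int64(276)); 300 (np.int64(258), np.int64(276)); F [-0.09   0.031  0.381] T [-0.381 -0.094 -0.052]
(array([ 0.409, -0.377, -1.296]), array([-0.001, -0.   , -0.001]))
time_s: 7.45
tcp_pos: [0.5966, -0.1114, 0.3239]
tcp_rot: [-143.6, -54.4, 63.9]
ft_force: [0.3, -0.4, 0.2]
width: 0.32
190 (np.int64(290), np.int64(300)); 220 (np.int64(290), np.int64(312)); 250 (np.int64(297), np.int64(314)); 300 (np.int64(296), np.int64(318)); F [ 1.341  0.497 -0.781] T [-0.401 -0.164 -0.067]
(array([ 0.396, -0.929, -1.206]), array([-0.002, -0.   , -0.003]))
time_s: 7.83
tcp_pos: [0.6077, -0.1105, 0.3194]
tcp_rot: [-139.5, -52.8, 60.6]
ft_force: [0.3, -0.5, -0.0]
width: 0.327
190 (np.int64(290), np.int64(300)); 220 (np.int64(290), np.int64(312)); 250 (np.int64(299), np.int64(314)); 300 (np.int64(287), np.int64(318)); F [ 0.525 -0.013  0.09 ] T [-0.383 -0.19  -0.082]
(array([ 0.435, -0.996, -1.256]), array([-0.002, -0.   , -0.002]))
```

The lid has moved across onto the front finger and is caught. Now I'll lower it along the arc.

```bash
for i in 1; do python3 -m crank '[[[0,4.8,0],[0.01,0,0.017]],[[-0.2,9.6,0.1],[0.02,0,0.035]],[[-0.4,14.4,0.2],[0.03,0,0.052]],[[-0.7,19.2,0.4],[0.04,0,0.069]],[[-1,24,0.6],[0.05,0,0.087]],[[-1.5,28.7,0.9],[0.06,0,0.104]],[[-2,33.5,1.2],[0.07,0,0.121]],[[-2.7,38.2,1.5],[0.08,0,0.139]]]'; done
python3 look.py 1.01
python3 -m crank '[[[0,4.8,0],[0.01,0,0.017]],[[-0.2,9.6,0.1],[0.02,0,0.035]],[[-0.4,14.4,0.2],[0.03,0,0.052]],[[-0.7,19.2,0.4],[0.04,0,0.069]],[[-1,24,0.6],[0.05,0,0.087]],[[-1.5,28.7,0.9],[0.06,0,0.104]],[[-2,33.5,1.2],[0.07,0,0.121]],[[-2.7,38.2,1.5],[0.08,0,0.139]]]'
python3 look.py 0.85
```

```text
time_s: 8.55
tcp_pos: [0.6417, -0.1076, 0.3015]
tcp_rot: [-128.3, -47.1, 52.0]
ft_force: [1.1, -0.9, 0.4]
width: 0.317
190 (np.int64(289), np.int64(299)); 220 (np.int64(286), np.int64(312)); 250 (np.int64(285), np.int64(314)); 300 (np.int64(282), np.int64(318)); F [-0.345 -0.376 -0.802] T [-0.391 -0.228 -0.105]
(array([ 0.556, -1.544, -1.38 ]), array([-0.003, -0.   , -0.004]))
time_s: 9.27
tcp_pos: [0.6722, -0.1051, 0.2785]
tcp_rot: [-119.4, -40.4, 45.9]
ft_force: [0.4, 1.3, -0.4]
width: 0.322
190 (np.int64(288), np.int64(299)); 220 (np.int64(286), np.int64(311)); 250 (np.int64(283), np.int64(313)); 300 (np.int64(281), np.int64(317)); F [-0.158  0.782 -1.04 ] T [-0.404 -0.273 -0.13 ]
(array([ 0.666, -1.718, -1.425]), array([-0.003, -0.   , -0.005]))
```

```bash
python3 -m crank '[[[0,4.8,0],[0.01,0,0.017]],[[-0.2,9.6,0.1],[0.02,0,0.035]],[[-0.4,14.4,0.2],[0.03,0,0.052]],[[-0.7,19.2,0.4],[0.04,0,0.069]],[[-1,24,0.6],[0.05,0,0.087]],[[-1.5,28.7,0.9],[0.06,0,0.104]],[[-2,33.5,1.2],[0.07,0,0.121]],[[-2.7,38.2,1.5],[0.08,0,0.139]]]'
python3 look.py 0.69
python3 -m crank '[[[0,4.8,0],[0.01,0,0.017]],[[-0.2,9.6,0.1],[0.02,0,0.035]],[[-0.4,14.4,0.2],[0.03,0,0.052]],[[-0.7,19.2,0.4],[0.04,0,0.069]],[[-1,24,0.6],[0.05,0,0.087]],[[-1.5,28.7,0.9],[0.06,0,0.104]],[[-2,33.5,1.2],[0.07,0,0.121]],[[-2.7,38.2,1.5],[0.08,0,0.139]]]'
python3 look.py 0.53
```

```text
time_s: 9.98
tcp_pos: [0.6987, -0.1029, 0.2508]
tcp_rot: [-112.3, -33.3, 41.5]
ft_force: [1.0, -0.4, -0.5]
width: 0.32
190 (np.int64(0), np.int64(299)); 220 (np.int64(7), np.int64(311)); 250 (np.int64(41), np.int64(313)); 300 (np.int64(280), np.int64(317)); F [ 0.779  0.14  -1.448] T [-0.416 -0.31  -0.119]
(array([ 0.747, -1.902, -1.433]), array([-0.003, -0.   , -0.005]))
time_s: 10.7
tcp_pos: [0.7204, -0.1011, 0.2193]
tcp_rot: [-106.2, -25.8, 38.5]
ft_force: [-0.0, -0.6, -0.5]
width: 0.32
190 (np.int64(288), np.int64(299)); 220 (np.int64(16), np.int64(312)); 250 (np.int64(53), np.int64(313)); 300 (np.int64(280), np.int64(318)); F [ 0.385 -0.199 -0.715] T [-0.466 -0.321 -0.154]
(array([ 0.808, -2.132, -1.448]), array([-0.003, -0.   , -0.006]))
```

```bash
python3 -m crank '[[[0,4.8,0],[0.01,0,0.017]],[[-0.2,9.6,0.1],[0.02,0,0.035]],[[-0.4,14.4,0.2],[0.03,0,0.052]],[[-0.7,19.2,0.4],[0.04,0,0.069]],[[-1,24,0.6],[0.05,0,0.087]],[[-1.5,28.7,0.9],[0.06,0,0.104]],[[-2,33.5,1.2],[0.07,0,0.121]],[[-2.7,38.2,1.5],[0.08,0,0.139]]]'
python3 look.py 0.37
python3 - <<'E'
from plan import *
f=lambda s:np.clip(255*(s[:,:,::-1]/255.)**.6,0,255).astype('uint8')
w=snapshot("wrist");s=snapshot("scene")
cv2.imwrite("pics/c6.png",np.hstack([f(w)[60:,100:480],np.vstack([cv2.resize(f(s)[90:320,60:330],None,fx=1.5,fy=1.5),np.zeros((15,405,3),'uint8')])]))
E
```

```text
time_s: 11.42
tcp_pos: [0.7369, -0.0998, 0.1847]
tcp_rot: [-100.8, -18.0, 36.5]
ft_force: [1.7, 0.7, -0.1]
width: 0.318
190 (np.int64(288), np.int64(298)); 220 (np.int64(0), np.int64(311)); 250 (np.int64(96), np.int64(312)); 300 (np.int64(134), np.int64(318)); F [ 0.418 -0.149 -1.42 ] T [-0.541 -0.356 -0.09 ]
(array([ 0.813, -2.34 , -1.395]), array([-0.003, -0.   , -0.006]))
```

View pics/c6.png

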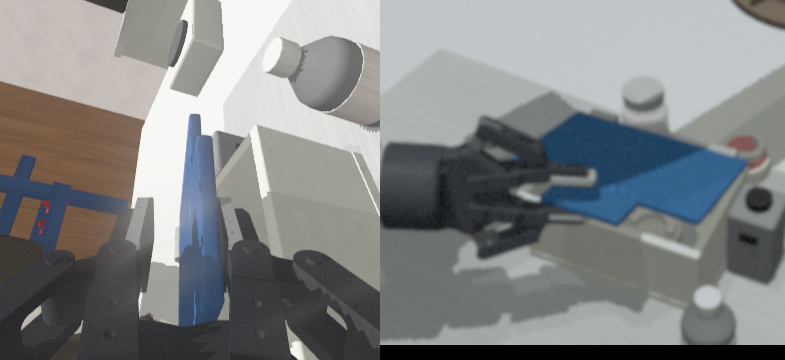

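The lid is resting on the lower finger, with the upper finger well clear above it. Continuing, then slowing.

```bash
python3 -m crank '[[[0,4.8,0],[0.01,0,0.017]],[[-0.2,9.6,0.1],[0.02,0,0.035]],[[-0.4,14.4,0.2],[0.03,0,0.052]],[[-0.7,19.2,0.4],[0.04,0,0.069]],[[-1,23,0.6],[0.048,0,0.083]],[[-1.5,26.6,0.8],[0.0555,0,0.096]],[[-1.7,30.2,1],[0.063,0,0.109]],[[-2,33.5,1.2],[0.07,0,0.121]]]'
python3 look.py 0.23
python3 -m crank '[[[0,2.4,0],[0.005,0,0.0087]],[[-0.1,4.8,0],[0.01,0,0.017]],[[-0.2,7.2,0],[0.015,0,0.026]],[[-0.2,9.6,0.1],[0.02,0,0.035]],[[-0.3,12,0.15],[0.025,0,0.043]],[[-0.4,14.4,0.2],[0.03,0,0.052]],[[-0.5,16.8,0.3],[0.035,0,0.061]],[[-0.7,19.2,0.4],[0.04,0,0.069]]]'
python3 look.py 0.15
```

```text
time_s: 12.23
tcp_pos: [0.7465, -0.099, 0.1526]
tcp_rot: [-96.5, -11.2, 35.4]
ft_force: [-0.4, 1.0, -1.5]
width: 0.319
190 (np.int64(288), np.int64(297)); 220 (np.int64(285), np.int64(311)); 250 (np.int64(24), np.int64(312)); 300 (np.int64(133), np.int64(318)); F [ 0.777  0.08  -0.58 ] T [-0.517 -0.348 -0.052]
(array([ 0.685, -2.125, -1.294]), array([-0.003, -0.   , -0.005]))
time_s: 12.95
tcp_pos: [0.7501, -0.0987, 0.134]
tcp_rot: [-94.2, -7.3, 35.1]
ft_force: [-0.4, -0.1, -1.7]
width: 0.325
190 (np.int64(288), np.int64(297)); 220 (np.int64(285), np.int64(312)); 250 (np.int64(16), np.int64(314)); 300 (np.int64(156), np.int64(319)); F [ 2.124 -1.214 -2.2  ] T [-0.498 -0.37  -0.059]
(array([ 0.617, -1.847, -1.134]), array([-0.002, -0.001, -0.004]))
```

```bash
for c in 1; do python3 -m crank '[[[0,2.4,0],[0.005,0,0.0087]],[[-0.1,4.8,0],[0.01,0,0.017]],[[-0.2,7.2,0],[0.015,0,0.026]],[[-0.2,9.6,0.1],[0.02,0,0.035]]]'; done
python3 look.py 0.11
python3 -m crank '[[[0,2,0],[0.004,0,0.007]],[[0,4,0],[0.008,0,0.014]],[[-0.1,6,0],[0.0125,0,0.021]],[[-0.2,7.2,0],[0.015,0,0.026]]]'
python3 look.py 0.08
python3 -m crank '[[[0,2,0],[0.004,0,0.007]],[[0,4,0],[0.008,0,0.014]],[[-0.1,6,0],[0.0125,0,0.021]],[[-0.2,7.2,0],[0.015,0,0.026]]]'
python3 look.py 0.05
```

```text
time_s: 13.33
tcp_pos: [0.7513, -0.0986, 0.1245]
tcp_rot: [-93.1, -5.3, 34.9]
ft_force: [0.4, -0.6, -1.2]
width: 0.323
190 (np.int64(288), np.int64(298)); 220 (np.int64(285), np.int64(312)); 250 (np.int64(34), np.int64(315)); 300 (np.int64(168), np.int64(319)); F [ 0.413 -0.152 -0.287] T [-0.57  -0.376 -0.034]
(array([ 0.614, -1.9  , -1.138]), array([-0.002, -0.   , -0.004]))
time_s: 13.72
tcp_pos: [0.7518, -0.0986, 0.1172]
tcp_rot: [-92.2, -3.8, 34.9]
ft_force: [0.9, 0.3, -0.9]
width: 0.321
190 (np.int64(287), np.int64(299)); 220 (np.int64(284), np.int64(312)); 250 (np.int64(46), np.int64(315)); 300 (np.int64(21), np.int64(319)); F [ 0.68  -0.329 -1.469] T [-0.498 -0.359 -0.078]
(array([ 0.667, -1.645, -1.018]), array([-0.002, -0.001, -0.004]))
time_s: 14.1
tcp_pos: [0.7522, -0.0987, 0.11]
tcp_rot: [-91.3, -2.3, 34.8]
ft_force: [-0.0, 0.3, 0.1]
width: 0.322
190 (np.int64(285), np.int64(296)); 220 (np.int64(283), np.int64(307)); 250 (np.int64(194), np.int64(309)); 300 (np.int64(34), np.int64(312)); F [ 0.439  0.289 -0.384] T [-0.363 -0.275 -0.022]
(array([ 0.82 , -1.689, -0.947]), array([-0.002, -0.   , -0.004]))
```

At φ=0.05 the load came off (torque 0.50→0.36) and the lid moved relative to the finger, so it is seated. I'll lower 4 mm more to leave clearance both sides, then look.

```bash
python3 -m crank '[[[0,1.5,0],[0,0,0]],[[0,3,0],[0,0,0]],[[0,4,0],[0,0,0]],[[0,4,0],[0,0,0]]]'
python3 look.py 0.03
python3 - <<'E'
from plan import *
f=lambda s:np.clip(255*(s[:,:,::-1]/255.)**.6,0,255).astype('uint8')
w=snapshot("wrist");s=snapshot("scene")
cv2.imwrite("pics/c7.png",np.hstack([f(w)[60:,100:480],np.vstack([cv2.resize(f(s)[90:320,60:330],None,fx=1.5,fy=1.5),np.zeros((15,405,3),'uint8')])]))
E
```

```text
time_s: 14.48
tcp_pos: [0.7524, -0.0987, 0.1061]
tcp_rot: [-91.4, -2.3, 34.8]
ft_force: [0.1, 0.6, -0.5]
width: 0.317
190 (np.int64(279), np.int64(289)); 220 (np.int64(278), np.int64(298)); 250 (np.int64(192), np.int64(299)); 300 (np.int64(32), np.int64(302)); F [ 0.551  0.899 -0.067] T [-0.433 -0.276 -0.005]
(array([ 0.693, -0.464, -0.863]), array([ 0.009, -0.   ,  0.015]))
```

View pics/c7.png

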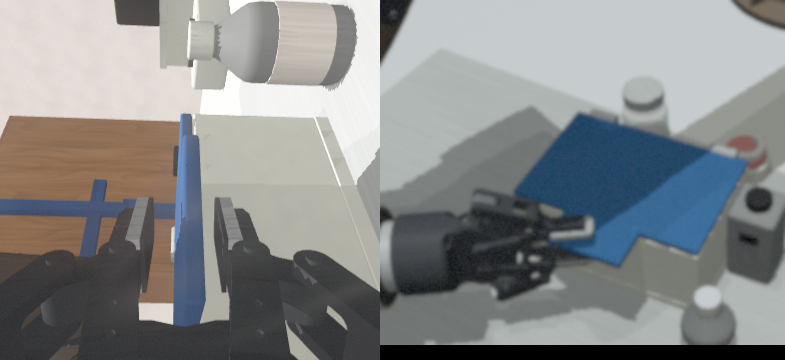

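The lid is shut and the fingers are clear above and below. I'll withdraw straight back.

```bash
python3 -m crank '[[[0,0,-5],[0,0,0]],[[0,0,-15],[0,0,0]],[[0,0,-26],[0,0,0]],[[0,0,-38],[0,0,0]],[[0,0,-50],[0,0,0]],[[0,0,-62],[0,0,0]],[[0,0,-72],[0,0,0]],[[0,0,-80],[0,0,0]]]'
python3 -m crank '[[[0,-10,0],[0,0,0]],[[0,-25,0],[0,0,0]],[[0,-40,0],[0,0,0]],[[0,-50,0],[0,0,0]],[[0,-50,0],[0,0,0]],[[0,-50,0],[0,0,0]]]'
python3 - <<'E'
from plan import *
print(get_state()["q"],get_state()["ft_force"])
f=lambda s:np.clip(255*(s[:,:,::-1]/255.)**.6,0,255).astype('uint8')
t=snapshot("top");s=snapshot("scene")
cv2.imwrite("pics/c8.png",np.hstack([cv2.resize(f(t)[60:320,170:450],None,fx=1.4,fy=1.4),cv2.resize(f(s)[60:320,60:345],None,fx=1.4,fy=1.4)]))
for uv in [(0,0)]:
    p=H-bx*.17*1;print([proj("scene",H-bx*.17+y*by+Z*.004) for y in(.04,-.04)],[proj("scene",H-bx*.13+y*by+Z*.004) for y in(.1,-.1)])
E
```

```text
time_s: 15.3
tcp_pos: [0.7983, -0.1655, 0.1084]
tcp_rot: [-91.4, -2.4, 34.8]
ft_force: [0.2, -0.1, 0.2]
width: 0.321
time_s: 15.8
tcp_pos: [0.796, -0.1644, 0.1604]
tcp_rot: [-91.5, -2.4, 34.8]
ft_force: [0.9, -0.3, -0.4]
width: 0.319
[-21.596  81.381  37.18   52.77  135.954  41.976] [ 0.901 -0.328 -0.368]
[array([169.849, 248.629]), array([220.813, 266.302])] [array([149.046, 217.04 ]), array([273.232, 258.263])]
```

View pics/c8.png

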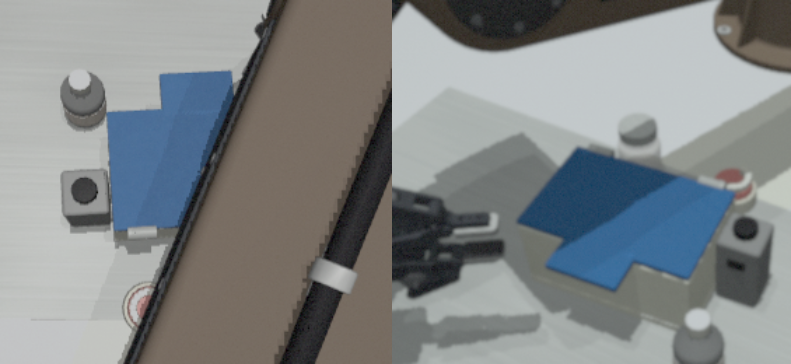

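The lid is flat: its tab corners are at scene (171,251) and (219,267), against (170,249) and (221,266) predicted for shut. The fingers are free and the flask, cast and jar look unmoved.

```bash
python3 -c "
from rig import *
print(close_job())"
```

```text
the job is handed in; nothing more can be done
None
```

The lid is shut and the job is handed in at about 16 s of the 45 s allowed; the hand-in reports no verdict.

- **What I did:** I put the half-open gripper around the lid's tab. The rear fingertip nudged the lid past upright. It tipped about 15 mm onto the front finger, somewhere between 1.35 and 1.25 rad by my estimate. I then turned the gripper about the hinge line, with the lid resting on that finger, until the lid was seated. The gripper was never closed on the lid. I lowered the finger 4 mm further, pulled back 80 mm and rose 50 mm.
- **Last checks:**
  - **Lid:** its corners lie within about 3 pixels of where they should be when shut.
  - **Forces:** readings stayed within about 3 N throughout and are back at noise level.
  - **Surroundings:** the fingers touch nothing. The flask, cast and jar look unmoved in the last scene view. I did not measure them, and the arm hid the jar and part of the cast in the last top view.
- **Disagreement with the task text:** the box's x axis points towards the robot (about -x), not towards +y as stated. All three cameras agreed with the robot's own frame, so I worked from the images.

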